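# Take the left-hand cap off the gas outlet

## Task

One of the two brass caps on the gas outlets has corner notches and an engraved ring: that mark means a left-hand thread, so it comes off clockwise. Unscrew this marked cap clockwise with a light upward pull until the thread lets go, without forcing the thread, lift it off and set it down gently in the rubber-lined caps tray, open end down. Do not turn the plain cap, and leave the other things where they are.

Things in the scene. Friction and masses are not known exactly. Their poses are not given: they have to be found in the camera images.
- cap_marked: loose hexagonal brass cap, 44 mm across flats, 41 mm high, 0.2 kg, black engraved ring on top, groove and notches round its corners: left-hand thread, already slackened (0.5 to 5 mm of lift play). Origin: centre of its open underside, which rests on the seat; z up; one flat faces its +x, the others every 60 degrees. Comes off CLOCKWISE seen from above (yaw falls)
- outlet_a: grey outlet block carrying the marked cap, bolted to the bench: 60x60 mm, foot plate 90x90x8 mm, supply stub at its +x side. Origin: centre of its underside; the cap's seat (a brass collar 52 mm across) is 58 mm above it. More than 40 N between cap and outlet (a 40 N pull on the engaged thread, or turning into a stop with over 0.5 N m) harms the thread
- seat_a (a point): centre of that seat, z up. The thread above it is hidden in the cap: pulled up lightly (3 to 5 N beyond its weight) while turning, the cap climbs about 1 mm per 20 degrees, 6 mm at most; 20 to 120 degrees from its start (varies, not visible) the thread lets go and the cap can be drawn straight up; it is clear 33 mm above the seat
- spigot_top (a point): top of the threaded spigot inside the marked cap, on the axis, 31 mm above the seat, unseen. The gap in which the cap is free is only about 15 degrees wide; past it a cap that has not been lifted meets a hard stop. Turning anticlockwise jams within 10 to 105 degrees. When let go part way, the cap may sink back to its seat
- outlet_b: second, like outlet block, bolted down, with the plain cap (which of the two blocks stands left varies)
- plain_top (a point): centre of the top of the plain hexagonal brass cap, 40 mm above its seat, no marks: to be left alone
- cap_plain (a joint): turn of the plain cap in rad, 0 as found: must stay so
- tray: low aluminium caps tray with black rubber lining, 160x130 mm outside (x by y), rim 16 mm high and 4 mm thick, lining 5.5 mm above its underside, fixed. Origin: centre of its underside
- spanner_22: loose combination spanner 250 mm long, bystander
- can_oil: loose small metal oil can, 58 mm across, 103 mm high, bystander; origin at the centre of its foot
- tape_measure: loose yellow tape measure, 36x80x60 mm, bystander
- bearing_big: loose ball bearing, 62 mm across, 16 mm high, bystander
There are look-alikes about, which are no part of the job. Leave any purple or turquoise look-alike of the outlet_a alone.

How it is judged:
By the outcome, as a careful person would: the job done as asked, in the order asked, and still so for the second after the job is handed in, with the robot touching nothing.
It also fails if it takes over 67 s, if anything falls off the work surface, if the arm or the gripper's body presses on something with over 40 N, if the wrist force passes 120 N, or if a joint passes its speed limit or range.

## Robot

A 6-joint arm with a two-finger parallel gripper is mounted at the origin on a cart in front of the work surface, level with it; the furniture and walls round the work are solid. World frame = base frame: x ahead of the robot, y to its left, z up, the work surface at z = 0. Lengths are in mm, angles in rad, forces in N, time in s.
With the tool pointing down it reaches from about 275 to 1000 mm from the base axis. Payload 8.4 kg.
Tool frame: the origin (TCP) lies at the very end of the fingers, on their centre line; the grasp point (between the pads) lies 19 mm behind it; z points along the fingers, y is the direction in which the jaws open and shut (so a half turn about z gives the same grasp; the last joint's range is limited). The gripper opens to 85 mm and grips with 20 to 120 N. Pads are 22 mm wide; open, the fingers measure 114 mm over their backs; the gripper's body (76 mm by 85 mm) begins 54 mm behind the grasp point. The pads swing forward as they close: fully open they stand 13 mm farther back than shut.
Start: joints at [1.126, 0.353, 1.633, -0, 1.155, -0.002], TCP at [267.793, 564.725, 231.281] pointing down, gripper open.
Joint ranges: [-2.63, 2.63], [-0.92, 2.1], [0.06, 2.66], [-1.3, 4.44], [0, 2.69], [-3.02, 3.02]. Speed limits (rad/s): [2.22, 2.22, 2.79, 3.14, 3.14, 3.14].

## Interface

Orientations are given as [roll, pitch, yaw] about the fixed x, y, z axes, in that order (R = Rz(yaw) Ry(pitch) Rx(roll)).
In Python, from rig import r, vision gives the robot as it stands.
- The arm moves only by the tool move_arm, never from a script. Its argument "series" is text: rows parted by semicolons, each of 7 numbers parted by spaces: the closure, from -1 (fully open) to 1 (shut), then the shift along the tool's x, y, z in units of 40 mm (1.0 is 40 mm), then the turn, a rotation vector about the tool's x, y, z in degrees. In form: grip tx ty tz ax ay az; .... A call has 1 to 20 rows; each row shifts and turns the pose as measured when the row begins, along the tool's axes as they then stand; what a row does not reach is not made up. A row lasts 1/8 s, in which the tool goes at most 62.5 mm and 10.7 degrees, less where a joint would pass 70% of its speed; a pose out of reach is approached as far as the arm can. A call is refused whole if a number of a shift passes 1 or a number of a turn 10.7, either way. A call with a gripper value outside its range is refused whole. The fingers move at their own pace and stop on an object; "grip_force" is the grip in N (left out, the last holds). Time passes only in rows, so rows that do not move let the fingers close. It gives the time, the measured TCP pose, the force and the opening at its end, in the units of the state.
- r.sense(): the state, without advancing time (a new reading comes with each control period).
- vision.grab_frame(name): name is "side" or "top" or "wrist"; returns the picture (420x560x3 uint8, red, green, blue); there is no depth.
- vision.camera_params(name): a dict with "fx", "fy", "cx", "cy" (pixels), "position" and "rotation" of the camera in the world. Camera axes: x right, y up, looking along -z (the intrinsics and any distortion apply to the point x, -y, -z); pixel columns grow to the right and rows downward; lengths in mm; the calibration is good to about 2 mm. A picture is of the moment at which its call begins: read the wrist's pose just before it. camera_params takes no time and is no camera call; for the wrist camera it gives the pose at the moment of the call.
- r.sign_off(): hands the job in, once; it reports no verdict.
The state is a dict: "clock": time; "qpos": joint angles; "qvel": joint speeds; "joint_efforts": joint torques, N m; "eef_pos": TCP position; "tcp_rot": TCP orientation; "contact_force": force on the tool from outside, world axes, zero at the start; "wrist_torque": the same for the moment, N m; "opening": opening from 0.0 (shut) to 1.0 (fully open).
Only numpy, scipy, OpenCV 4.12 (cv2) and the standard library are available. Lean on these libraries where they do the work, as an engineer would, in place of code of your own. Each camera call takes 0.05 s, during which the arm holds its last target. There are 200 camera calls.

## Working session

There is one attempt and no reset: what is moved stays moved. The work goes in short steps, Python scripts to look and compute and a tool call to move; the robot and the scene stay as the last step left them, time stands still between calls to the robot, and variables do not carry over. Pictures are saved under pics/ and viewed, about 8 in all and at most 12, crops included, and the job is handed in when it is done.

Besides the shell and the picture viewer there is one more tool, called after "Call:" by a JSON object that holds its "name" and its "arguments". move_arm: Moves the arm, as the interface text tells. Its arguments: {"type":"object","properties":{"series":{"type":"string"},"grip_force":{"type":"number"}},"required":["series"]}

```bash
ls; mkdir -p pics; python3 - <<'E'
from rig import r, vision
import cv2,numpy as np
s=r.sense();print(s)
for n in ("top","side"):
    f=vision.grab_frame(n);cv2.imwrite(f"pics/{n}0.png",f[:,:,::-1]);print(vision.camera_params(n))
E
```

```text
pics
{'clock': 0.0, 'qpos': array([ 1.12560659e+00,  3.53612480e-01,  1.63414360e+00, -2.93579028e-05,
        1.15521439e+00, -2.38452310e-03]), 'qvel': array([ 0.00048956, -0.00031275, -0.00136806, -0.00032704,  0.00131305,
        0.00100672]), 'joint_efforts': array([-8.29967485e-04, -6.05239534e+01, -3.42077494e+01,  5.06554431e-05,
        9.00994783e-03,  1.74065157e-06]), 'eef_pos': array([267.58830543, 564.2836855 , 230.57991469]), 'tcp_rot': array([-3.14021478e+00,  2.35571417e-05,  2.69879932e+00]), 'contact_force': array([-0.38716783, -0.4710329 ,  0.13728749]), 'wrist_torque': array([ 0.01476618,  0.00534431, -0.0011939 ]), 'opening': 1.0039256627562299}
{'fx': 424.7427220002806, 'fy': 424.7427220002806, 'cx': 281.17578417104966, 'cy': 201.42253681177147, 'position': array([ 278.05867338,  120.79868432, 1363.14718799]), 'rotation': array([ 0.1903032 , -0.00930611, -1.56548973])}
{'fx': 486.70803626085456, 'fy': 486.70803626085456, 'cx': 277.9078183621799, 'cy': 204.80973281005754, 'position': array([  33.01610989, 1490.99911637, 1345.63729804]), 'rotation': array([ 0.86860503, -0.01130849, -2.77746186])}
```

View pics/top0.png

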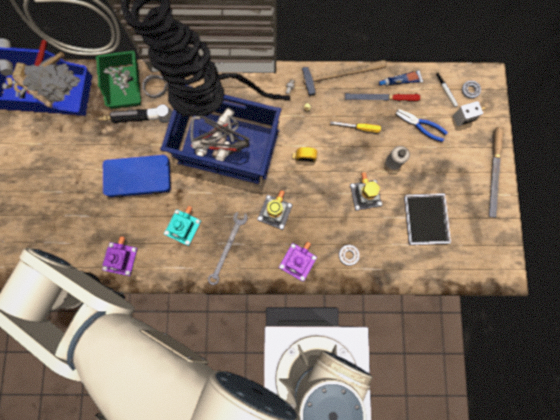

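View pics/side0.png

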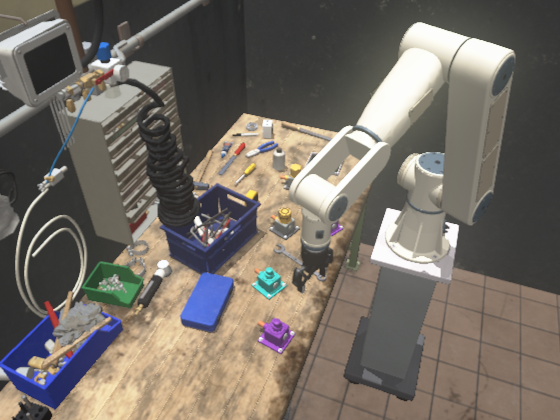

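The top view shows two grey outlets, with caps at about (275,208), which appears to have the ring, and (371,188), which looks plain. The tray is at (428,219). The side view agrees. Next I'll zoom in on the caps and compute positions.

```bash
cat > h.py <<'E'
from rig import r, vision
import cv2,numpy as np
from scipy.spatial.transform import Rotation as R
def ray(p,u,v):
    d=np.array([(u-p['cx'])/p['fx'],-(v-p['cy'])/p['fy'],-1.])
    return R.from_euler('xyz',p['rotation']).apply(d)
def at(p,u,v,z):
    d=ray(p,u,v);return p['position']+d*(z-p['position'][2])/d[2]
def proj(p,X):
    c=R.from_euler('xyz',p['rotation']).inv().apply(np.array(X,float)-p['position'])
    return p['cx']-p['fx']*c[0]/c[2], p['cy']+p['fy']*c[1]/c[2]
E
python3 - <<'E'
from h import *
p=vision.camera_params('top')
for n,u,v,z in [('capL',275,208,99),('capR',371,188,99),('tray',428,219,5),('trayTL',406,195,16),('trayTR',446,195,16),('trayBL',409,244,16),('trayBR',451,243,16),('can',398,157,100)]:print(n,at(p,u,v,z).round(1))
f=cv2.imread('pics/top0.png')
a=cv2.resize(f[165:245,245:325],(400,400),interpolation=cv2.INTER_CUBIC);b=cv2.resize(f[150:230,340:420],(400,400),interpolation=cv2.INTER_CUBIC)
cv2.imwrite('pics/z1.png',np.hstack([a,b]))
E
```

```text
capL [501.3 128.9  99. ]
capR [ 565.4 -163.9   99. ]
tray [ 485.1 -366.7    5. ]
trayTL [ 561.8 -295.8   16. ]
trayTR [ 562.7 -426.2   16. ]
trayBL [ 402.7 -297.3   16. ]
trayBR [ 406.7 -431.5   16. ]
can [ 664.2 -251.   100. ]
```

View pics/z1.png

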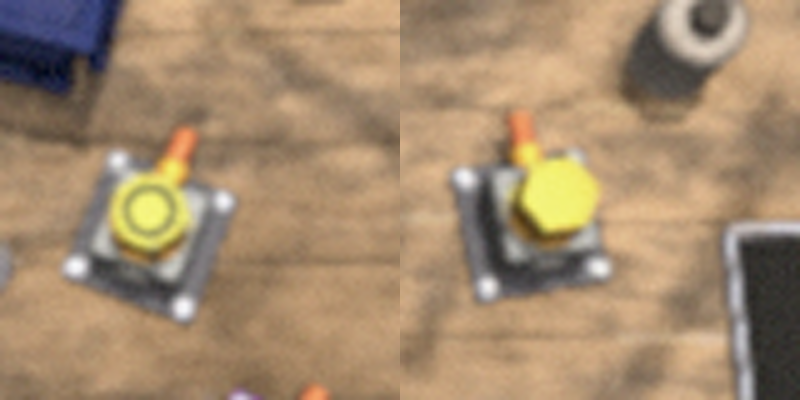

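The left outlet carries the ring (crop (150,210)), so it is the marked cap, at about (501,129) with its top at z≈99. The right cap is plain. I'm moving above the marked cap now.

Call:
{"name": "move_arm", "arguments": {"series": "-1 -1 -0.74 0 0 0 0;-1 -1 -0.74 0 0 0 0;-1 -1 -0.74 0 0 0 0;-1 -1 -0.74 0 0 0 0;-1 -1 -0.74 0 0 0 0;-1 -1 -0.74 0 0 0 0;-1 -1 -0.74 0 0 0 0;-1 -1 -0.74 0 0 0 0;-1 -1 -0.74 0 0 0 0"}}

```text
clock: 1.23
eef_pos: [482.6, 159.6, 228.5]
tcp_rot: [-3.138, -0.001, 2.705]
contact_force: [0.3, 0.3, -0.3]
opening: 0.998
```

```bash
python3 - <<'E'
from h import *
s=r.sense();print(s['clock'],s['qpos'],s['eef_pos'],s['tcp_rot'])
p=vision.camera_params('wrist');print(p)
f=vision.grab_frame('wrist');cv2.imwrite('pics/w1.png',f[:,:,::-1]);print(proj(p,[501,129,99]))
E
```

```text
1.225 [ 0.31780068  0.17578672  1.87977789 -0.00218199  1.08921314 -0.81542415] [482.62962109 159.64259067 228.54227808] [-3.13800291e+00 -9.95970299e-04  2.70503311e+00]
{'fx': 311.90219434723446, 'fy': 311.90219434723446, 'cx': 278.2562414899847, 'cy': 215.32028791481633, 'position': array([421.95639756, 190.15405238, 370.76271635]), 'rotation': array([-0.27026999,  0.00343648,  1.13181776])}
(np.float64(255.70149539621121), np.float64(238.51915661945267))
```

View pics/w1.png

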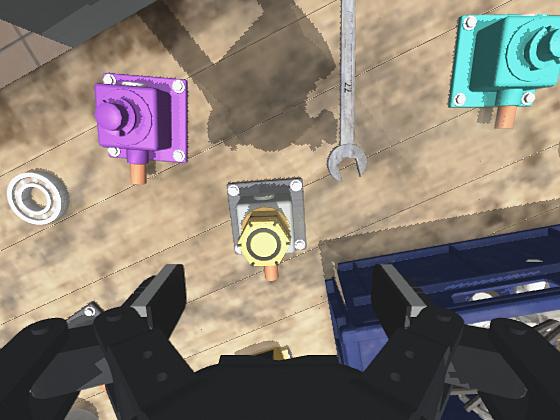

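The wrist view shows the marked cap with its top centre at about (264,243), 10 px from the prediction. The bin is close by on the right, with its near corner at about (325,240). I'll crop it to get the hex angle.

```bash
python3 - <<'E'
from h import *
import json
p=vision.camera_params('wrist')
f=cv2.imread('pics/w1.png')
c=cv2.resize(f[195:295,210:345],None,fx=5.9,fy=5.9,interpolation=cv2.INTER_CUBIC)
cv2.imwrite('pics/z2.png',c)
hsv=cv2.cvtColor(f,cv2.COLOR_BGR2HSV)
print(hsv[243,250:256].tolist(),hsv[215,262:266].tolist(), hsv[226:262:3,264].tolist())
t=vision.camera_params('top')
for z in (0,60,100):print('bin near corners',z,at(t,268,183,z).round(),at(t,165,152,z).round(), at(p,325,240,z).round())
print(at(p,264,243,99))
E
```

```text
[[29, 83, 163], [30, 86, 255], [30, 68, 250], [30, 66, 247], [30, 68, 247], [30, 69, 247]] [[20, 110, 116], [20, 109, 117], [20, 110, 116], [20, 109, 117]] [[30, 71, 251], [19, 24, 117], [32, 93, 209], [30, 68, 247], [30, 67, 247], [30, 67, 247], [30, 69, 247], [30, 71, 247], [30, 70, 246], [30, 72, 246], [30, 79, 255], [124, 21, 85]]
bin near corners 0 [602. 153.   0.] [706. 498.   0.] [571. 180.   0.]
bin near corners 60 [588. 152.  60.] [687. 481.  60.] [548. 181.  60.]
bin near corners 100 [578. 151. 100.] [674. 470. 100.] [532. 182. 100.]
[510.76876723 129.31763105  99.        ]
```

View pics/z2.png

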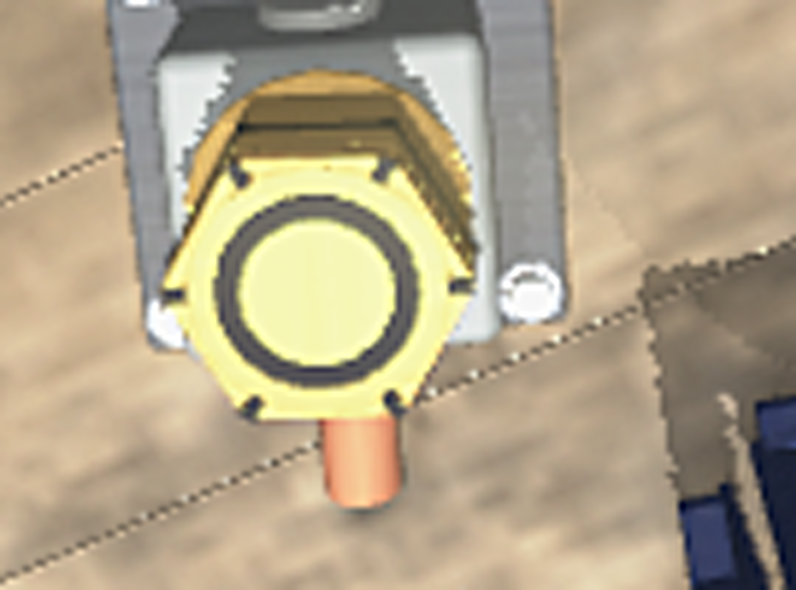

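The crop shows the hexagon and ring clearly, with the ring centre at about (317,290) in the crop, i.e. (263.7,244.2). I'll work out its yaw and centre, using a settled pose.

```bash
cat >> h.py <<'E'
def hexfit(p,pts,z=99.):
    W=np.array([at(p,u,v,z)[:2] for u,v in pts]);c=W.mean(0);d=W-c
    a=np.degrees(np.arctan2(d[:,1],d[:,0]))
    e=np.degrees(np.angle(np.exp(1j*np.radians(6*(a-30))).mean()))/6
    return c,np.hypot(*d.T),a,e   # e: flat direction mod 60
E
python3 - <<'E'
from h import *
s=r.sense();print(s['clock'],s['eef_pos'],s['tcp_rot'],s['qvel'].round(3))
p=vision.camera_params('wrist');print(p['position'],p['rotation'])
pts=[(210+x/5.9,195+y/5.9) for x,y in [(163,295),(232,160),(395,157),(475,285),(405,410),(240,418)]]
print(hexfit(p,pts)); print(at(p,263.7,244.2,99))
f=vision.grab_frame('wrist');cv2.imwrite('pics/w2.png',f[:,:,::-1])
g=cv2.imread('pics/w1.png');print(np.abs(g.astype(int)-f[:,:,::-1]).mean())
# ring dark centroid
def ring(f):
    hsv=cv2.cvtColor(f,cv2.COLOR_BGR2HSV)[220:270,235:295]
    n,l,st,ce=cv2.connectedComponentsWithStats(((hsv[:,:,2]>200)&(abs(hsv[:,:,0].astype(int)-30)<6)).astype(np.uint8))
    return [(st[i].tolist(),ce[i]+[235,220]) for i in range(1,n) if st[i,4]>60]
print(ring(g),ring(f[:,:,::-1].copy()))
t=vision.camera_params('top')
for x in (501,505,508,511):print(x,proj(t,[x,129,99]))
E
```

```text
1.275 [484.99639445 155.3531521  228.64612902] [-3.13634498e+00  1.66092240e-03  2.70418411e+00] [ 0.081 -0.007  0.012  0.023  0.001  0.142]
[424.06677217 186.28786673 370.64847411] [-0.27286829  0.00522248  1.13108884]
(array([511.65281   , 128.83420857]), array([24.51356937, 24.91826793, 24.88545887, 24.66225607, 24.73116021,
       25.54893751]), array([-112.80154744, -173.5949817 ,  125.71977643,   66.55614826,
          8.31632195,  -55.39834481]), np.float64(-23.533718374979912))
[511.71829544 128.54680589  99.        ]
14.106928854875283
[([3, 1, 52, 45, 781], array([263.56722151, 242.64660691])), ([16, 12, 26, 25, 504], array([263.31349206, 244.15873016]))] [([6, 0, 52, 42, 728], array([266.67857143, 239.89697802])), ([19, 8, 26, 25, 511], array([266.57338552, 239.79843444]))]
501 (np.float64(274.95980224284943), np.float64(208.08892965797247))
505 (np.float64(274.9704861300798), np.float64(206.78587752135095))
508 (np.float64(274.97849078493056), np.float64(205.80959591323136))
511 (np.float64(274.9864883697141), np.float64(204.83417660046047))
```

```bash
python3 - <<'E'
from h import *
p=vision.camera_params('wrist');s=r.sense()
q=dict(p);q['position']=np.array([424.06677217,186.28786673,370.64847411]);q['rotation']=np.array([-0.27286829,0.00522248,1.13108884])
print(at(q,266.57,239.8,99))
q['position']=np.array([421.95639756,190.15405238,370.76271635]);q['rotation']=np.array([-0.27026999,0.00343648,1.13181776]);print(at(q,263.31,244.16,99))
f=vision.grab_frame('wrist')
hsv=cv2.cvtColor(f[:,:,::-1].copy(),cv2.COLOR_BGR2HSV)[205:270,235:305]
n,l,st,ce=cv2.connectedComponentsWithStats(((hsv[:,:,2]>200)&(abs(hsv[:,:,0].astype(int)-30)<6)).astype(np.uint8))
for i in range(1,n):
    if st[i,4]>60:c=ce[i]+[235,205];print(st[i],c,at(p,*c,99))
print(s['eef_pos'],s['tcp_rot'],s['qvel'].round(3))
E
```

```text
[508.94118009 132.84791098  99.        ]
[508.96931409 132.9427288   99.        ]
[  5  14  52  45 786] [265.23282443 240.76844784] [507.83605564 133.74191034  99.        ]
[ 17  25  26  25 503] [264.85884692 242.1749503 ] [508.93202459 132.82184081  99.        ]
[483.79442651 157.60624049 228.52287245] [-3.13717882e+00  9.78189956e-05  2.70134542e+00] [ 0.068 -0.006  0.012  0.039  0.005  0.078]
```

Call:
{"name": "move_arm", "arguments": {"series": "-1 -0.83 -0.3 0 0 0 0;-1 0 0 0.6 0 0 -10.3;-1 0 0 0.9 0 0 -10.3;-1 0 0 0.9 0 0 -10.3;-1 0 0 0 0 0 0;-1 0 0 0 0 0 0"}}

```text
clock: 2.12
eef_pos: [506.5, 138.9, 131.0]
tcp_rot: [-3.141, -0.003, -3.029]
contact_force: [-0.1, 0.1, 0.5]
opening: 1.001
```

```bash
python3 - <<'E'
from h import *
import pickle
s=r.sense();print(s['clock'],s['eef_pos'],s['tcp_rot'],s['qvel'].round(3))
p=vision.camera_params('wrist');pickle.dump(p,open('p3.pkl','wb'))
f=vision.grab_frame('wrist');cv2.imwrite('pics/w3.png',f[:,:,::-1]);u,v=map(int,proj(p,[508.9,132.8,99]));print(u,v,at(p,264,243,99))
c=f[max(v-75,0):v+75,u-100:u+100,::-1];cv2.imwrite('pics/z3.png',cv2.resize(c,None,fx=4,fy=4,interpolation=cv2.INTER_CUBIC))
E
```

```text
2.125 [506.52081102 138.85600464 131.03256042] [-3.14113346e+00 -3.02933588e-03 -3.02923677e+00] [0.009 0.009 0.011 0.002 0.001 0.004]
265 248 [505.53735701 131.45816464  99.        ]
```

View pics/z3.png

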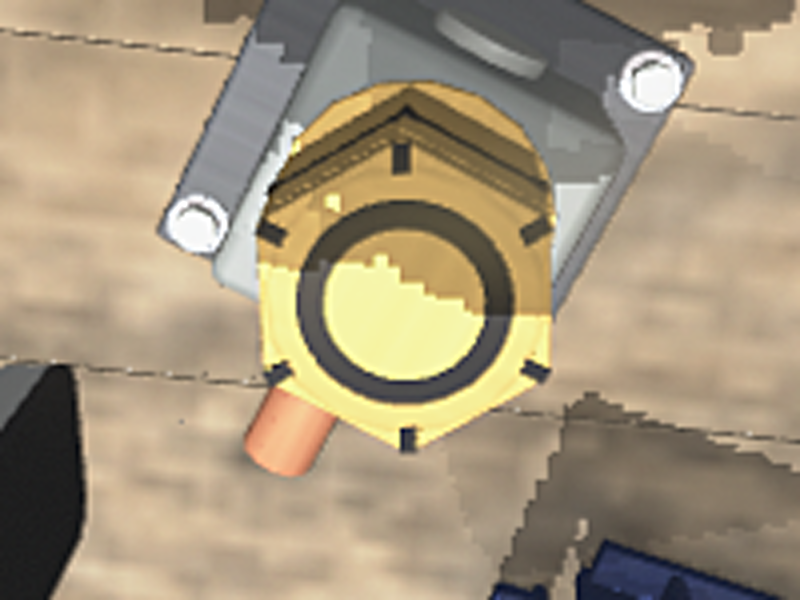

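The cap fills the crop, with its ring centre at (405,301), i.e. (266.2,248.2), within 1 px of the prediction. The left and right flats are parallel to the jaws.

```bash
python3 - <<'E'
from h import *
import pickle
p=pickle.load(open('p3.pkl','rb'));s=r.sense()
P=[(402,133),(258,222),(553,217),(408,455),(264,380),(552,375)]
c,rad,a,e=hexfit(p,[(165+x/4,173+y/4) for x,y in P]);print(c,rad,e)
C=at(p,266.25,248.25,99);print(C,s['eef_pos'],np.degrees(s['tcp_rot'][2])%360)
yt=np.degrees(s['tcp_rot'][2])-90
print('yaw err to flats (deg, + = raise yaw)',((e-yt)+30)%60-30)
print('tool shift/40',R.from_euler('xyz',s['tcp_rot']).inv().apply(C-s['eef_pos'])/40)
E
```

```text
[508.51367026 133.27379858] [25.6334528  24.81470737 25.23161363 25.62197025 25.33603799 25.16345715] -22.980642945292672
[508.70675137 133.11953417  99.        ] [506.48219297 138.77819667 131.11368134] 186.46339609530725
yaw err to flats (deg, + = raise yaw) 0.5559609594000676
tool shift/40 [-0.04166712 -0.14649828  0.80278461]
```

Call:
{"name": "move_arm", "arguments": {"series": "-1 -0.04 -0.147 0.4 0 0 -0.5;-1 0 0 0.5 0 0 0;-1 0 0 0.4 0 0 0;-1 0 0 0.25 0 0 0;-1 0 0 0 0 0 0;-1 0 0 0 0 0 0", "grip_force": 40}}

```text
clock: 2.92
eef_pos: [511.4, 133.0, 68.8]
tcp_rot: [3.141, 0.003, -3.024]
contact_force: [0.9, 0.1, 0.1]
opening: 0.999
```

```bash
cat > st.py <<'E'
from h import *
s=r.sense();print(s['clock'],s['eef_pos'].round(2),np.degrees(s['tcp_rot']).round(2),'F',s['contact_force'].round(2),'T',s['wrist_torque'].round(3),'open',round(s['opening'],3),'q6',s['qpos'][5].round(2))
E
python3 st.py
```

```text
2.925 [511.37 133.01  68.77] [ 1.7998e+02  1.7000e-01 -1.7327e+02] F [0.92 0.06 0.06] T [ 0.005 -0.024 -0.002] open 0.999 q6 -1.44
```

Call:
{"name": "move_arm", "arguments": {"series": "-1 0.07 0 0.06 0 0 0;-1 0 0 0 0 0 0;0.2 0 0 0 0 0 0;0.6 0 0 0 0 0 0;1 0 0 0 0 0 0;1 0 0 0 0 0 0;1 0 0 0 0 0 0;1 0 0 0 0 0 0", "grip_force": 40}}

```text
clock: 3.92
eef_pos: [509.2, 132.6, 67.7]
tcp_rot: [3.141, 0.005, -3.024]
contact_force: [0.3, -1.0, 2.7]
opening: 0.508
```

```bash
python3 st.py
```

```text
3.925 [509.23 132.63  67.66] [ 179.99    0.3  -173.26] F [ 0.32 -0.96  2.7 ] T [-0.124  0.018  0.065] open 0.508 q6 -1.44
```

Call:
{"name": "move_arm", "arguments": {"series": "1 0 0 -0.03 0 0 0;1 0 0 -0.03 0 0 0"}}

```text
clock: 4.18
eef_pos: [508.7, 132.5, 69.6]
tcp_rot: [3.142, 0.004, -3.024]
contact_force: [0.6, -1.1, -2.8]
opening: 0.511
```

```bash
python3 st.py
```

```text
4.175 [508.67 132.53  69.59] [ 180.      0.23 -173.26] F [ 0.6  -1.14 -2.8 ] T [-0.109 -0.055  0.006] open 0.511 q6 -1.44
```

Call:
{"name": "move_arm", "arguments": {"series": "1 0 0 -0.03 0 0 0;1 0 0 -0.03 0 0 0"}}

```text
clock: 4.42
eef_pos: [508.6, 132.5, 71.9]
tcp_rot: [3.142, 0.004, -3.024]
contact_force: [1.2, -1.4, -6.8]
opening: 0.505
```

```bash
python3 st.py
```

```text
4.425 [508.63 132.5   71.93] [ 180.      0.23 -173.26] F [ 1.23 -1.37 -6.77] T [-0.124 -0.197  0.017] open 0.505 q6 -1.44
```

Call:
{"name": "move_arm", "arguments": {"series": "1 0 0 -0.025 0 0 4;1 0 0 -0.02 0 0 4"}}

```text
clock: 4.68
eef_pos: [508.5, 132.5, 72.6]
tcp_rot: [3.141, 0.004, 3.117]
contact_force: [3.3, 1.0, -14.5]
opening: 0.509
```

```bash
python3 st.py
```

```text
4.675 [508.47 132.52  72.63] [179.97   0.22 178.57] F [  3.29   1.   -14.54] T [ 0.024 -0.657  0.193] open 0.509 q6 -1.29
```

Call:
{"name": "move_arm", "arguments": {"series": "1 0 0 -0.008 0 0 5;1 0 0 -0.01 0 0 5"}}

```text
clock: 4.92
eef_pos: [508.9, 132.6, 72.8]
tcp_rot: [3.14, 0.004, 2.937]
contact_force: [2.1, -2.1, -6.0]
opening: 0.509
```

```bash
python3 st.py
```

```text
4.925 [508.86 132.57  72.82] [179.93   0.25 168.28] F [ 2.1  -2.15 -6.01] T [-0.211 -0.268  0.067] open 0.509 q6 -1.11
```

Call:
{"name": "move_arm", "arguments": {"series": "1 0 0 -0.012 0 0 5;1 0 0 -0.012 0 0 5"}}

```text
clock: 5.18
eef_pos: [508.9, 132.5, 73.4]
tcp_rot: [3.14, 0.004, 2.757]
contact_force: [2.4, -1.1, -7.7]
opening: 0.508
```

```bash
python3 st.py
```

```text
5.175 [508.91 132.54  73.37] [179.89   0.24 157.96] F [ 2.44 -1.07 -7.75] T [ 0.005 -0.353  0.143] open 0.508 q6 -0.93
```

Call:
{"name": "move_arm", "arguments": {"series": "1 0 0 -0.012 0 0 5;1 0 0 -0.012 0 0 5"}}

```text
clock: 5.42
eef_pos: [509.1, 132.5, 73.9]
tcp_rot: [3.139, 0.004, 2.577]
contact_force: [1.5, -0.5, -6.3]
opening: 0.507
```

```bash
python3 st.py
```

```text
5.425 [509.1  132.48  73.91] [179.85   0.24 147.64] F [ 1.55 -0.54 -6.31] T [-0.238 -0.279  0.032] open 0.507 q6 -0.75
```

Call:
{"name": "move_arm", "arguments": {"series": "1 0 0 -0.013 0 0 5;1 0 0 -0.013 0 0 5"}}

```text
clock: 5.68
eef_pos: [509.4, 132.4, 74.8]
tcp_rot: [3.138, 0.004, 2.397]
contact_force: [1.8, -0.9, -2.7]
opening: 0.508
```

```bash
python3 st.py
```

```text
5.675 [509.42 132.4   74.77] [179.79   0.24 137.33] F [ 1.78 -0.93 -2.72] T [-0.325 -0.238  0.034] open 0.508 q6 -0.57
```

Force is down to about the cap's weight, so it may be free. I'll test with a straight pull.

Call:
{"name": "move_arm", "arguments": {"series": "1 0 0 -0.02 0 0 0;1 0 0 -0.02 0 0 0"}}

```text
clock: 5.92
eef_pos: [509.2, 132.3, 76.4]
tcp_rot: [3.138, 0.004, 2.399]
contact_force: [0.7, -1.1, -3.7]
opening: 0.507
```

```bash
python3 st.py
```

```text
5.925 [509.2  132.29  76.39] [179.82   0.23 137.46] F [ 0.67 -1.06 -3.73] T [-0.164 -0.045 -0.018] open 0.507 q6 -0.57
```

Call:
{"name": "move_arm", "arguments": {"series": "1 0 0 -0.04 0 0 0;1 0 0 -0.04 0 0 0;1 0 0 -0.04 0 0 0"}}

```text
clock: 6.3
eef_pos: [509.0, 132.3, 81.5]
tcp_rot: [3.139, 0.004, 2.401]
contact_force: [0.2, -0.5, -3.2]
opening: 0.512
```

```bash
python3 st.py
```

```text
6.3 [508.98 132.28  81.54] [179.83   0.21 137.58] F [ 0.15 -0.46 -3.24] T [-0.115 -0.054 -0.02 ] open 0.512 q6 -0.58
```

Call:
{"name": "move_arm", "arguments": {"series": "1 0 0 -0.15 0 0 0;1 0 0 -0.2 0 0 0;1 0 0 -0.2 0 0 0;1 0 0 -0.2 0 0 0;1 0 0 -0.6 0 0 0;1 0 0 -0.8 0 0 0;1 0 0 -0.8 0 0 0"}}

```text
clock: 7.18
eef_pos: [506.9, 132.3, 203.7]
tcp_rot: [3.141, 0.001, 2.402]
contact_force: [0.5, -0.8, -2.9]
opening: 0.508
```

```bash
python3 st.py; python3 - <<'E'
from h import *
f=vision.grab_frame('wrist');g=vision.grab_frame('top')
a=cv2.resize(f[:,:,::-1],(480,360));b=cv2.resize(g[160:280,230:336,::-1],(318,360),interpolation=cv2.INTER_CUBIC)
cv2.imwrite('pics/lift.png',np.hstack([a,b]))
E
```

```text
7.175 [506.89 132.3  203.72] [1.7997e+02 9.0000e-02 1.3760e+02] F [ 0.46 -0.84 -2.89] T [-0.042 -0.057 -0.042] open 0.508 q6 -0.58
```

View pics/lift.png

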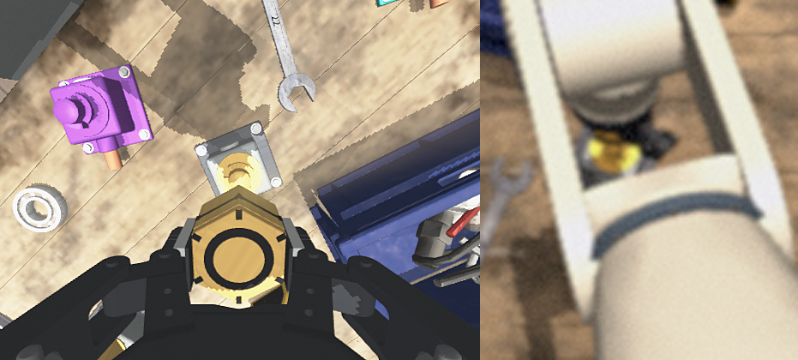

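The picture shows the cap held between the pads (ring at (238,258)), with the bare threaded spigot visible at (237,172). I'm carrying it to the tray.

Call:
{"name": "move_arm", "arguments": {"series": "1 -0.3 -0.36 0 0 0 0;1 -0.66 -0.79 0 0 0 0;1 -0.66 -0.79 0 0 0 0;1 -0.66 -0.79 0 0 0 0;1 -0.66 -0.79 0 0 0 0;1 -0.66 -0.79 0 0 0 0;1 -0.66 -0.79 0 0 0 0;1 -0.66 -0.79 0 0 0 0;1 -0.66 -0.79 0 0 0 0;1 -0.66 -0.79 0 0 0 0;1 -0.66 -0.79 0 0 0 0;1 -0.4 -0.5 0 0 0 0;1 -0.15 -0.2 0 0 0 0;1 0 0 0 0 0 0"}}

```text
clock: 9.02
eef_pos: [471.5, -354.3, 190.1]
tcp_rot: [-3.137, -0.015, 2.4]
contact_force: [0.2, -0.2, -2.3]
opening: 0.511
```

```bash
python3 st.py; python3 - <<'E'
from h import *
s=r.sense();C=np.array([483,-363,s['eef_pos'][2]])
print(R.from_euler('xyz',s['tcp_rot']).inv().apply(C-s['eef_pos'])/40)
f=vision.grab_frame('wrist');cv2.imwrite('pics/tray.png',f[:,:,::-1])
E
```

```text
9.025 [ 471.5  -354.33  190.12] [-179.73   -0.87  137.52] F [ 0.17 -0.17 -2.29] T [ 0.067 -0.003  0.012] open 0.511 q6 -1.47
[-0.35833778  0.03427779 -0.00559653]
```

View pics/tray.png

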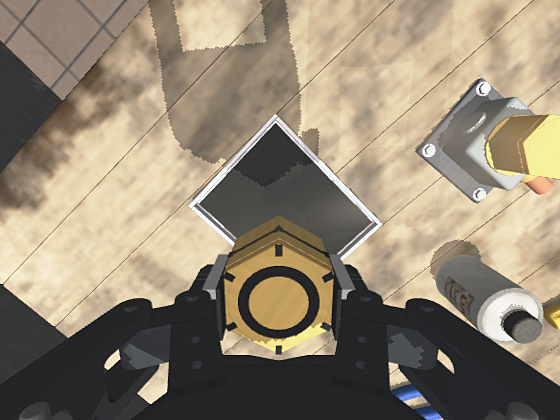

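The cap is held, with the tray below it: corners at (277,117), (192,206) and (381,223). I'll check the tray centre from these.

```bash
python3 - <<'E'
from h import *
p=vision.camera_params('wrist');s=r.sense()
W=[at(p,u,v,16) for u,v in [(277,117),(192,206),(381,223)]]
print(np.round(W,1),((W[1]+W[2])/2).round(1),np.linalg.norm(W[0]-W[1]),np.linalg.norm(W[0]-W[2]))
C=np.array([483,-363,s['eef_pos'][2]])
print(s['eef_pos'],s['tcp_rot'],R.from_euler('xyz',s['tcp_rot']).inv().apply(C-s['eef_pos'])/40)
E
```

```text
[[ 410.6 -298.9   16. ]
 [ 415.8 -424.4   16. ]
 [ 563.6 -290.4   16. ]] [ 489.7 -357.4   16. ] 125.61121658770344 153.2779473286197
[ 471.50526742 -353.78275487  190.11264913] [-3.13689596 -0.01546272  2.40071425] [-0.36752457  0.02389876 -0.00579569]
```

Call:
{"name": "move_arm", "arguments": {"series": "1 -0.37 0.13 0.3 0 0 0;1 0 0 0.9 0 0 0;1 0 0 0.9 0 0 0;1 0 0 0.8 0 0 0;1 0 0 0.4 0 0 0;1 0 0 0 0 0 0"}}

```text
clock: 9.82
eef_pos: [490.0, -355.4, 52.2]
tcp_rot: [-3.138, -0.013, 2.407]
contact_force: [0.5, 0.3, -1.3]
opening: 0.505
```

```bash
python3 st.py; python3 - <<'E'
from h import *
s=r.sense();Rc=R.from_euler('xyz',s['tcp_rot'])
print(np.degrees((Rc.inv()*R.from_euler('xyz',[np.pi,0,s['tcp_rot'][2]])).as_rotvec()))
E
```

```text
9.825 [ 489.97 -355.43   52.22] [-179.81   -0.76  137.91] F [ 0.53  0.25 -1.35] T [ 0.03  -0.049  0.041] open 0.505 q6 -1.46
[-0.1880165  -0.76081895  0.00124834]
```

Call:
{"name": "move_arm", "arguments": {"series": "1 0 0 0.25 -0.2 -0.75 0;1 0 0 0.25 0 0 0;1 0 0 0.15 0 0 0;1 0 0 0.05 0 0 0;1 0 0 0 0 0 0"}}

```text
clock: 10.45
eef_pos: [492.0, -356.6, 25.3]
tcp_rot: [3.141, 0.006, 2.407]
contact_force: [-0.5, -0.1, -3.0]
opening: 0.508
```

```bash
python3 st.py
```

```text
10.45 [ 492.02 -356.59   25.31] [179.94   0.33 137.92] F [-0.55 -0.08 -3.04] T [0.035 0.021 0.019] open 0.508 q6 -1.47
```

Expected touch-down is at TCP ≈ 15. I'll lower in small steps.

Call:
{"name": "move_arm", "arguments": {"series": "1 0 0 0.08 0 0 0;1 0 0 0.06 0 0 0;1 0 0 0.03 0 0 0;1 0 0 0.03 0 0 0"}}

```text
clock: 10.95
eef_pos: [492.4, -357.0, 17.4]
tcp_rot: [3.14, 0.007, 2.407]
contact_force: [-1.0, -0.3, -2.7]
opening: 0.513
```

```bash
python3 st.py
```

```text
10.95 [ 492.43 -356.98   17.4 ] [179.93   0.39 137.91] F [-1.04 -0.29 -2.65] T [-0.086 -0.026  0.034] open 0.513 q6 -1.47
```

Call:
{"name": "move_arm", "arguments": {"series": "1 0 0 0.03 0 0 0;1 0 0 0.02 0 0 0;1 0 0 0.015 0 0 0"}}

```text
clock: 11.32
eef_pos: [492.5, -357.0, 15.2]
tcp_rot: [3.141, 0.007, 2.407]
contact_force: [-2.5, 2.3, 9.2]
opening: 0.505
```

```bash
python3 st.py
```

```text
11.325 [ 492.48 -357.     15.16] [179.94   0.38 137.92] F [-2.48  2.33  9.17] T [0.375 0.575 0.014] open 0.505 q6 -1.47
```

The cap touched down at the expected height with a light force. Releasing it now.

Call:
{"name": "move_arm", "arguments": {"series": "-0.1 0 0 0 0 0 0;-0.4 0 0 0 0 0 0;-0.6 0 0 0 0 0 0;-0.6 0 0 0 0 0 0"}}

```text
clock: 11.82
eef_pos: [493.2, -357.5, 15.8]
tcp_rot: [3.14, 0.008, 2.407]
contact_force: [0.1, -1.0, 0.8]
opening: 0.797
```

Call:
{"name": "move_arm", "arguments": {"series": "-0.6 0 0 -0.15 0 0 0;-0.6 0 0 -0.4 0 0 0;-0.6 0 0 -0.6 0 0 0;-0.6 0 0 -0.9 0 0 0;-0.6 0 0 -0.9 0 0 0;-0.6 0 0 -0.6 0 0 0;-0.6 0 0 0 0 0 0;-0.6 0 0 0 0 0 0"}}

```text
clock: 12.82
eef_pos: [492.5, -357.1, 168.2]
tcp_rot: [3.14, 0.012, 2.407]
contact_force: [-0.4, -0.2, 0.0]
opening: 0.803
```

```bash
python3 st.py; python3 - <<'E'
from h import *
f=vision.grab_frame('wrist')
cv2.imwrite('pics/end.png',f[:,:,::-1])
E
```

```text
12.825 [ 492.46 -357.07  168.2 ] [179.9    0.71 137.92] F [-0.41 -0.17  0.03] T [ 0.037  0.015 -0.024] open 0.803 q6 -1.47
```

View pics/end.png

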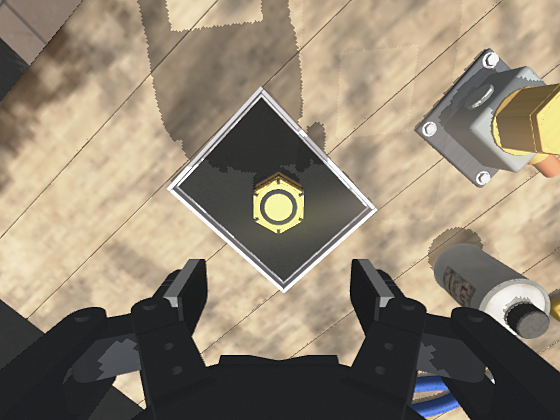

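The marked cap stands upright in the tray, open end down, with its ring at about (278,207). It is well clear of the rim and of the gripper.

```bash
python3 -c "
from rig import r
print(r.sign_off())"
```

```text
the job is handed in; nothing more can be done
None
```

The marked cap is off its outlet and standing upright, open end down, in the rubber-lined caps tray. I handed the job in at about 13 s.

- **Unscrewing:** I turned the marked cap about 49° clockwise until the thread let go. The upward pull was mostly 6–8 N, about what was asked for. One early reading reached 14.5 N, well under the 40 N limit, and I eased off straight away. A straight pull then showed no resistance beyond the cap's weight, so I lifted it clear.
- **Setting down:** The cap touched the lining at the height I expected, with about 9 N.
- **Last checks:** The final wrist picture shows the cap well inside the rim with the gripper clear above it, and the force reading was about zero. The plain cap and the other things were not approached. I did not take a final overview picture to confirm they are where they started.
- **Disagreements:** The top and wrist cameras differed by up to about 6 mm on the cap's position and 9 mm on the tray's. For the cap I used the close-up view. For the tray I aimed between the two estimates, and the arm ended about 7 mm from that point.

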